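# Take the pH electrode out of its rest and hold it over the rinse beaker

## Task

Gently draw the glass pH electrode (the one with the stout ribbed head, not the slim-headed temperature probe beside it) straight out of its inclined sleeve, turn it upright, and hold it ready for rinsing over the beaker: glass bulb hanging down inside the beaker's mouth, a few centimetres below the rim, near the middle and touching neither wall nor bottom. Grip it lightly, do not force the glass against the sleeve or the beaker, and leave the other probe, the beaker and the bottle as they stand. Finish while still holding it there; do not put it down.

Things in the scene. Friction and masses are not known exactly. Their poses are not given: they have to be found in the camera images.
- electrode: pH electrode, 80 g, leaning loose in one of the two sleeves. Origin at its bulb's lowest point, z up its axis: glass bulb and shaft 12 mm across up to z = 100 mm; black flange 22 mm across to 105 mm, resting on the sleeve's mouth; black ribbed head 20 mm across to 150 mm (grip it there); slim steel plug, 12 mm across, to 164 mm. x, y mean nothing (round). More than 60 N a finger breaks it.
- electrode_tip (a point): the lowest point of the electrode's glass bulb (same as its origin)
- electrode_head (a point): point on the electrode's axis at the middle of its ribbed head, 130 mm from the bulb's tip; a good place for the TCP, with the tool pointing along the electrode (down its -z); the slim plug then ends 34 mm behind the TCP
- probe: temperature probe, to be left alone: steel shaft 10 mm across and 100 mm long, flange 22 mm across, slim grey head 12 mm across ending 139 mm from the tip. Origin at its tip, z up its axis. It leans in the other sleeve, 76 mm beside the electrode and parallel to it.
- stand: probe rest, fixed: base plate 130 x 150 x 13 mm, bracket, two clear round sleeves side by side, bore 16 mm, 102 mm deep. Origin under its base's middle. The sleeves lean 40 degrees from upright to its own -x (roughly toward the robot): axis up (-0.643, 0, 0.766). Draw the electrode 110 mm or more along it before turning. Over 25 N of glass on rest breaks the electrode.
- sleeve_left (a point): centre of the mouth of the sleeve at the rest's own +y, about 101 mm above the worktop
- sleeve_right (a point): centre of the mouth of the sleeve at the rest's own -y
- beaker: open glass beaker, 71 mm across outside, at least 46 mm clear inside, 92 mm high, bottom 2 mm thick, 90 g, loose on the worktop to the left or right of the rest. Origin under its middle, z up. A knock of 5 N by the electrode is too much.
- beaker_rim (a point): centre of the beaker's mouth, level with the rim, 92 mm above the worktop
- bottle: closed reagent bottle, 70 mm across, 128 mm high, standing on the other side of the rest; to be left alone. Origin under its middle, z up.

How it is judged:
By the outcome, as a careful person would: the job done as asked, in the order asked, and still so for the second after the job is handed in, while the arm keeps its last pose, push and grip.
It also fails if it takes over 38 s, if anything falls off the work surface, if the arm or the gripper's body presses on something with over 40 N, if the wrist force passes 120 N, or if a joint passes its speed limit or range.

## Robot

A 6-joint arm with a two-finger parallel gripper is mounted at the origin on a cart in front of the work surface, level with it; the furniture and walls round the work are solid. World frame = base frame: x ahead of the robot, y to its left, z up, the work surface at z = 0. Lengths are in m, angles in rad, forces in N, time in s.
With the tool pointing down it reaches from about 0.375 to 0.9 m from the base axis. Payload 3.1 kg.
Tool frame: the origin (TCP) lies between the finger pads, 19 mm behind the fingertips; this is the grasp point; z points along the fingers, y is the line along which they close (so a half turn about z gives the same grasp; the last joint's range is limited). The gripper opens to 87 mm and grips with 3 to 60 N. Pads are 19 mm wide; open, the fingers measure 117 mm over their backs; the gripper's body (75 mm by 190 mm) begins 51 mm behind the grasp point.
Start: joints at [0.994, 0.527, 1.433, -0, 1.181, -0.178], TCP at [0.243, 0.576, 0.241] pointing down, gripper open.
Joint ranges: [-3.08, 3.08], [-0.75, 2.2], [0.22, 2.44], [-1.43, 4.57], [0, 2.65], [-2.85, 2.85]. Speed limits (rad/s): [2.79, 2.79, 3.14, 3.14, 3.14, 3.14].

## Interface

Orientations are given as a unit quaternion [x, y, z, w].
In Python, from plant import * gives the robot as it stands. The module is installed in compiled form; this text tells all that it offers.
- The arm moves only by the tool send_rows, never from a script. Its argument "moves" is a list of rows, each a list of 3 entries, a list of its own where there are three numbers: the finger opening in mm, from 0 to 87, then the shift along the tool's x, y, z in units of 50 mm (1.0 is 50 mm), then the turn, a rotation vector about the tool's x, y, z in units of 30 degrees (1.0 is 30 degrees). A call has 1 to 12 rows; each row shifts and turns the commanded pose from where the row before left it, along the tool's axes as they then stand; what a row does not reach is not made up. A row lasts 1/8 s, in which the tool goes at most 62.5 mm and 10.7 degrees, less where a joint would pass 70% of its speed; a pose out of reach is approached as far as the arm can. A call with a number of a shift or a turn outside -1 to 1 is refused whole. A call with a gripper value outside its range is refused whole. The fingers move at their own pace and stop on an object; "grip_force" is the grip in N (left out, the last holds). Time passes only in rows, so rows that do not move let the fingers close. It gives the time, the measured TCP pose, the force, the opening and the grip force at its end, in the units of the state.
- observe(): the state, without advancing time (a new reading comes with each control period).
- snapshot(name): name is "side" or "top"; returns a dict with "pixels" (420x560x3 uint8, red, green, blue), "depth" (420x560 float32, m along the optical axis (not along the pixel's ray), 0 where there is no reading), "intrinsics" (3x3 intrinsics, pixels), "world_from_camera" (4x4, takes a point from camera to world coordinates). Camera axes: x right, y up, looking along -z (the intrinsics and any distortion apply to the point x, -y, -z); pixel columns grow to the right and rows downward; lengths in m; the calibration is good to about 2 mm. A picture is of the moment at which its call begins.
- job_done(): hands the job in; it is judged then, once.
Trained networks look in a picture, given as the dict that the camera call returned (one of the last four; its "shot" number tells which), for a name from the list of things; names that differ only in an ending like _2 or _b are one class to them, and where a whole thing is asked for, a point or a joint stands for the part that bears it (a point fixed in the world has none). Each returns a list of dicts, best first, with "score" (0 to 1); they miss things now and then, are a little off and sometimes report something else, mostly with a low value. They report only what shows in the picture. A call takes as long as a camera call.
- trace(target, picture): "region" (420x560 bool, what is visible of it) and "point" ([column, row] in pixels, amid what is visible of it).
The state is a dict: "time_s": time; "qpos": joint angles; "dq": joint speeds; "effort": joint torques, N m; "position": TCP position; "eef_rot": TCP orientation; "wrist_force": force on the tool from outside, world axes, zero at the start; "ft_torque": the same for the moment, N m; "finger_gap": finger opening in m; "grasp_force": force on a finger pad.
Only numpy, scipy, OpenCV 4.12 (cv2) and the standard library are available. Lean on these libraries where they do the work, as an engineer would, in place of code of your own. Each camera call takes 0.05 s, during which the arm holds its last target. There are 200 camera calls.

## Working session

There is one attempt and no reset: what is moved stays moved. The work goes in short steps, Python scripts to look and compute and a tool call to move; the robot and the scene stay as the last step left them, time stands still between calls to the robot, and variables do not carry over. Pictures are saved under pics/ and viewed, at most 10 in all, crops included, and the job is handed in when it is done.

Besides the shell and the picture viewer there is one more tool, called after "Emit:" as name(argument=value, ...) on one line, values as JSON. send_rows: Moves the arm, as the interface text tells. Its arguments: {"type":"object","properties":{"moves":{"type":"array"},"grip_force":{"type":"number"}},"required":["moves"]}

```bash
mkdir -p pics; cat > h.py <<'E'
from plant import *
import numpy as np, cv2
from scipy.spatial.transform import Rotation as R
def cloud(s):
    K=np.array(s["intrinsics"]);T=np.array(s["world_from_camera"]);d=s["depth"]
    v,u=np.indices(d.shape)
    P=np.stack([(u-K[0,2])/K[0,0]*d,-(v-K[1,2])/K[1,1]*d,-d],-1)
    return P@T[:3,:3].T+T[:3,3]
def save(s,n): cv2.imwrite(f"pics/{n}.png",s["pixels"][:,:,::-1])
E
python3 - <<'E'
from h import *
np.set_printoptions(precision=4,suppress=True)
o=observe();print({k:np.round(v,3) for k,v in o.items()})
for n in("side","top"):
    s=snapshot(n);save(s,n+"0");P=cloud(s)
    print(n,np.array(s["world_from_camera"]),np.array(s["intrinsics"])[0], [k for k in s])
    for t in("electrode","electrode_head","electrode_tip","probe","stand","sleeve_left","sleeve_right","beaker","beaker_rim","bottle"):
        for r in trace(t,s)[:2]:
            m=r["region"]&(s["depth"]>0)
            print(t,round(r["score"],2),np.round(r["point"]),m.sum(),np.median(P[m],0) if m.any() else None, np.percentile(P[m],[2,98],axis=0).ravel() if m.any() else None)
E
```

```text
{'time_s': np.float64(0.0), 'qpos': array([ 0.994,  0.528,  1.434,  0.   ,  1.181, -0.178]), 'dq': array([ 0.001, -0.001,  0.001,  0.002, -0.001, -0.001]), 'effort': array([  0.001, -44.004, -17.659,   0.063,   0.058,  -0.   ]), 'position': array([0.242, 0.575, 0.24 ]), 'eef_rot': array([ 0.198,  0.98 , -0.001, -0.   ]), 'wrist_force': array([0.532, 0.707, 0.085]), 'ft_torque': array([ 0.033, -0.036,  0.051]), 'grasp_force': np.float64(0.0), 'finger_gap': np.float64(0.087)}
side [[ 0.253  -0.6678  0.7     1.3446]
 [ 0.9675  0.1753 -0.1825 -0.2114]
 [-0.0008  0.7234  0.6905  0.8556]
 [ 0.      0.      0.      1.    ]] [472.0291   0.     281.4468] ['pixels', 'depth', 'intrinsics', 'world_from_camera', 'shot']
electrode 0.56 [281. 208.] 215 [ 0.5879 -0.0082  0.1266] [ 0.4695 -0.0177  0.0006  0.6065  0.0324  0.1496]
electrode 0.24 [279. 257.] 3596 [ 0.6542 -0.0283  0.0158] [ 0.5739 -0.1045  0.0014  0.7157  0.0439  0.1007]
electrode_head 0.68 [284. 262.] 3555 [ 0.6537 -0.027   0.0159] [ 0.5728 -0.1028  0.0018  0.7154  0.0447  0.0998]
electrode_tip 0.58 [284. 206.] 209 [ 0.5867 -0.0088  0.
[... 1170 characters left out ...]
9 -0.006   0.1313] [ 0.5656 -0.0177  0.0147  0.6095  0.0065  0.149 ]
stand 0.75 [287. 183.] 2468 [ 0.6383 -0.0312  0.0147] [ 0.5764 -0.1041  0.0072  0.7143  0.0456  0.1006]
sleeve_left 0.58 [288. 186.] 2356 [ 0.6385 -0.0312  0.0148] [ 0.5787 -0.1065  0.0078  0.7111  0.045   0.0974]
sleeve_right 0.93 [288. 185.] 2423 [ 0.6373 -0.0317  0.0149] [ 0.5781 -0.1064  0.0079  0.7113  0.0452  0.1028]
beaker 0.81 [377. 238.] 778 [ 0.5071 -0.2688  0.022 ] [ 0.4731 -0.2918 -0.0028  0.5374 -0.2258  0.0927]
beaker_rim 0.79 [377. 234.] 785 [ 0.5071 -0.2689  0.0209] [ 0.4732 -0.2925 -0.0029  0.5375 -0.2258  0.0926]
bottle 0.73 [175. 235.] 723 [0.5078 0.2513 0.0883] [0.4785 0.2299 0.0178 0.5409 0.29   0.1304]
```

```bash
python3 - <<'E'
import cv2
a=cv2.imread("pics/side0.png")[150:350,180:380];b=cv2.imread("pics/top0.png")[130:330,180:380]
cv2.imwrite("pics/z0.png",cv2.resize(cv2.hconcat([a,b]),(800,400),interpolation=cv2.INTER_CUBIC))
E
```

```text
(no output)
```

View pics/z0.png

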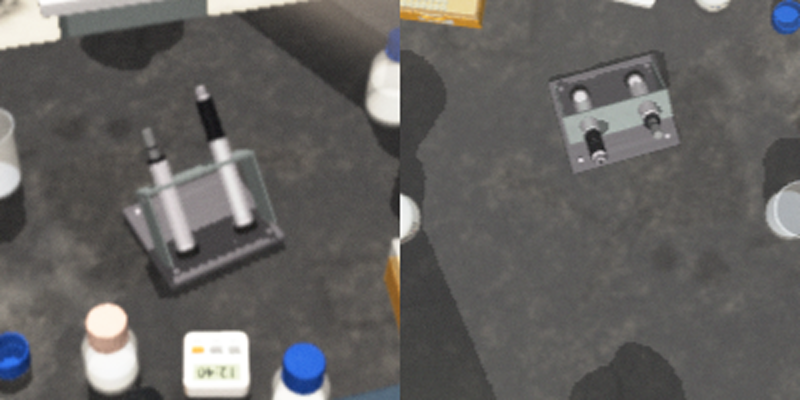

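View pics/side0.png

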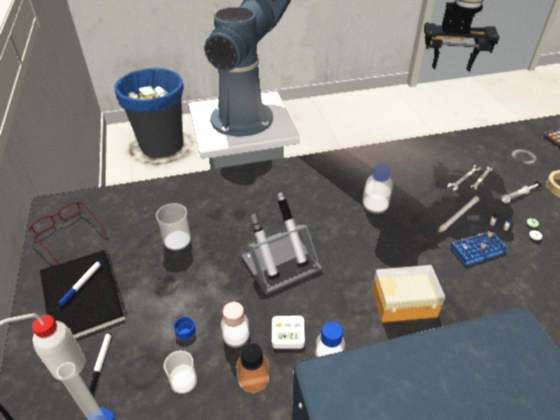

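```bash
cat > fit.py <<'E'
from h import *
from scipy.optimize import least_squares
np.set_printoptions(precision=4,suppress=True)
S={n:snapshot(n) for n in("side","top")}
C={n:cloud(s) for n,s in S.items()}
# stand plate: top at z~13mm
for n in C:
    P=C[n];d=S[n]["depth"]>0
    m=d&(abs(P[...,2]-.013)<.005)&(abs(P[...,0]-.64)<.13)&(abs(P[...,1]+.03)<.13)
    _,lab,st,_=cv2.connectedComponentsWithStats(m.astype(np.uint8))
    k=1+np.argmax(st[1:,4]);r=cv2.minAreaRect((P[lab==k][:,:2]*1000).astype(np.float32));print(n,"plate",r)
def head(n):
    P=C[n];return P[(S[n]["depth"]>0)&(P[...,2]>.112)&(P[...,2]<.25)&(abs(P[...,0]-.58)<.08)&(abs(P[...,1]+.0)<.035)]
H={n:head(n) for n in C}
for n in H: print(n,len(H[n]),H[n].mean(0),H[n].min(0),H[n].max(0))
def res(p,Q):
    a=np.array([p[2],p[3],1.]);a/=np.linalg.norm(a);c=np.array([p[0],p[1],.13])
    w=Q-c;t=w@a;r=np.linalg.norm(w-np.outer(t,a),axis=1);return r,t,a
for name,Q in [("side",H["side"]),("top",H["top"]),("both",np.vstack(list(H.values())))]:
    Q=Q[Q[:,2]<.142]
    f=least_squares(lambda p:np.r_[(res(p,Q)[0]-.010)/.002,(p[2:]-[-.81,.2])/.1],[.585,-.008,-.81,.2],loss="soft_l1")
    r,t,a=res(f.x,Q);print(name,f.x,a,"tilt",np.degrees(np.arccos(a[2])),"yaw",np.degrees(np.arctan2(-a[1],-a[0])),np.std(r-.01))
    top=np.vstack(list(H.values()));r,t,_=res(f.x,top);print("t range",np.percentile(t[r<.014],[0,1,99,100]))
# beaker & bottle, rims
for nm in("beaker","bottle"):
  for n in S:
    for q in trace(nm,S[n])[:1]:
        P=C[n][q["region"]&(S[n]["depth"]>0)]
        T=P[(P[:,2]>.08)&(P[:,2]<.098)] if nm=="beaker" else P[P[:,2]>.06]
        if len(T)>8:
            f=least_squares(lambda p:np.hypot(T[:,0]-p[0],T[:,1]-p[1])-.035,T.mean(0)[:2],loss="soft_l1",f_scale=.002);print(nm,n,len(T),f.x,T[:,2].max(),cv2.minEnclosingCircle((T[:,:2]*1000).astype(np.float32)))
E
python3 fit.py
```

```text
side plate ((645.3023681640625, -30.717025756835938), (132.51956176757812, 149.93634033203125), 14.286364555358887)
top plate ((645.6563720703125, -29.867218017578125), (130.51983642578125, 149.47543334960938), 14.315914154052734)
side 194 [ 0.5851 -0.0084  0.1314] [ 0.5601 -0.0188  0.1122] [0.6055 0.0045 0.1539]
top 113 [ 0.5819 -0.0068  0.1333] [ 0.5598 -0.0179  0.1126] [0.6035 0.004  0.1519]
side [ 0.5766 -0.0078 -0.8633 -0.1987] [-0.6462 -0.1487  0.7485] tilt 41.53544916999723 yaw 12.962005433980892 0.0015530352193560365
t range [-0.033  -0.031   0.0248  0.026 ]
top [ 0.5773 -0.0084 -0.7772 -0.2067] [-0.6056 -0.161   0.7793] tilt 38.806044610624745 yaw 14.891272933399199 0.001363339368138271
t range [-0.0321 -0.0303  0.0254  0.0263]
both [ 0.5768 -0.008  -0.8365 -0.2079] [-0.6336 -0.1575  0.7574] tilt 40.76103795736036 yaw 13.958504550097373 0.001528255222355591
t range [-0.0328 -0.0309  0.0249  0.0261]
beaker side 295 [ 0.5041 -0.2593] 0.09714784543853705 ((502.941162109375, -257.2877502441406), 37.627235412597656)
beaker top 144 [ 0.5048 -0.2586] 0.09459233250458854 ((505.11871337890625, -259.57958984375), 35.44655227661133)
bottle side 694 [0.5006 0.2717] 0.13269900108040933 ((516.0700073242188, 259.28619384765625), 33.922088623046875)
bottle top 625 [0.5158 0.2793] 0.13451587611726512 ((510.404296875, 264.039794921875), 35.276737213134766)
```

```bash
cat > go.py <<'E'
from h import *
np.set_printoptions(precision=3,suppress=True)
yaw=np.radians(14.3);ti=np.radians(40)
a=np.array([-np.sin(ti)*np.cos(yaw),-np.sin(ti)*np.sin(yaw),np.cos(ti)])
Hd=np.array([.5768,-.008,.13])-.008*a
def pose(z,y): z=z/np.linalg.norm(z);y=y-z*(y@z);y/=np.linalg.norm(y);return R.from_matrix(np.c_[np.cross(y,z),y,z])
def rel(p,r):
    o=observe();r0=R.from_quat(o["eef_rot"]);p0=np.array(o["position"])
    d=p-p0;w=(r0.inv()*r).as_rotvec()
    print("t",o["time_s"],"pos",p0,"q",np.array(o["qpos"]),"F",np.array(o["wrist_force"]),"gap",o["finger_gap"],"gf",o["grasp_force"])
    print(" world d",d," shift units (tool now)",r0.inv().apply(d)/.05," (tool after turn)",r.inv().apply(d)/.05," turn units",np.degrees(w)/30,"deg",np.degrees(np.linalg.norm(w)))
sy=np.array([-np.sin(yaw),np.cos(yaw),0])
G=pose(-a,sy); G2=pose(-a,-sy)
E
python3 - <<'E'
from go import *
print(a,Hd,R.from_quat(observe()["eef_rot"]).as_matrix())
rel(Hd+.1*a,G);rel(Hd+.1*a,G2)
E
```

```text
[-0.623 -0.159  0.766] [ 0.582 -0.007  0.124] [[-0.922  0.388 -0.   ]
 [ 0.388  0.922 -0.   ]
 [-0.    -0.    -1.   ]]
t 1.4 pos [0.243 0.576 0.241] q [ 0.994  0.528  1.433 -0.     1.181 -0.178] F [-0.214 -0.2    0.329] gap 0.08713787985753611 gf 0.0
 world d [ 0.277 -0.599 -0.041]  shift units (tool now) [-9.751 -8.882  0.815]  (tool after turn) [ -1.321 -12.968   2.172]  turn units [-0.432 -1.286 -1.187] deg 54.066439012524256
t 1.4 pos [0.243 0.576 0.241] q [ 0.994  0.528  1.433 -0.     1.181 -0.178] F [-0.214 -0.2    0.329] gap 0.08713787985753611 gf 0.0
 world d [ 0.277 -0.599 -0.041]  shift units (tool now) [-9.751 -8.882  0.815]  (tool after turn) [ 1.321 12.968  2.172]  turn units [-1.644  0.553  4.517] deg 145.16619000805562
```

Emit:
send_rows(moves=[[60,[-0.7,-0.64,0],[0,0,0]],[60,[-0.7,-0.64,0],[0,0,0]],[60,[-0.7,-0.64,0],[0,0,0]],[60,[-0.7,-0.64,0],[0,0,0]],[60,[-0.7,-0.64,0],[0,0,0]],[60,[-0.7,-0.64,0],[0,0,0]],[60,[-0.7,-0.64,0],[0,0,0]],[60,[-0.7,-0.64,0],[0,0,0]],[60,[-0.7,-0.64,0],[0,0,0]],[60,[-0.7,-0.64,0],[0,0,0]],[60,[-0.7,-0.64,0],[0,0,0]],[60,[-0.7,-0.64,0],[0,0,0]]], grip_force=15)

```text
time_s: 2.9
position: [0.4813, 0.0574, 0.2415]
eef_rot: [0.198, 0.98, 0.0, 0.0]
wrist_force: [0.2, 0.7, -0.3]
finger_gap: 0.06
grasp_force: 0.0
```

Emit:
send_rows(moves=[[60,[0,0,0],[-0.07,-0.215,-0.2]],[60,[0,0,0],[-0.07,-0.215,-0.2]],[60,[0,0,0],[-0.07,-0.215,-0.2]],[60,[0,0,0],[-0.07,-0.215,-0.2]],[60,[0,0,0],[-0.07,-0.215,-0.2]],[60,[0,0,0],[-0.07,-0.215,-0.2]],[60,[0,0,0],[0,0,0]]])

```text
time_s: 3.78
position: [0.4816, 0.0687, 0.2438]
eef_rot: [-0.058, 0.96, 0.048, 0.269]
wrist_force: [-0.6, 0.1, -0.4]
finger_gap: 0.06
grasp_force: 0.0
```

```bash
python3 - <<'E'
from go import *
rel(Hd+.1*a,G)
E
```

```text
t 3.775 pos [0.482 0.069 0.244] q [-0.237  0.218  2.154  0.752  0.358 -2.587] F [-0.617  0.098 -0.357] gap 0.06002517928351124 gf 0.0
 world d [ 0.038 -0.091 -0.043]  shift units (tool now) [-0.032 -1.961  0.9  ]  (tool after turn) [ 0.339 -1.956  0.846]  turn units [-0.031 -0.274 -0.239] deg 10.95347660034299
```

Emit:
send_rows(moves=[[60,[0,-0.2,0],[0,0,0.3]],[60,[0,0,0],[0,0,0.3]],[60,[0,0,0],[0,0,0.3]],[60,[0,0,0],[0,0,0.3]],[60,[0,0,0],[0,0,0.3]],[60,[0,0,0],[0,0,0.3]],[60,[0,0,0],[0,0,0.3]],[60,[0,0,0],[0,0,0.3]],[60,[0,0,0],[0,0,0.3]],[60,[0,0,0],[0,0,0]]])

```text
time_s: 5.03
position: [0.4841, 0.0589, 0.2436]
eef_rot: [0.577, 0.769, 0.211, 0.175]
wrist_force: [-0.1, 1.0, -0.2]
finger_gap: 0.0598
grasp_force: 0.0
```

```bash
cat >> go.py <<'E'
G=pose(-a,np.array([np.cos(yaw),np.sin(yaw),0]))
E
python3 - <<'E'
from go import *
rel(Hd+.1*a,G)
E
```

```text
t 5.025 pos [0.484 0.059 0.244] q [-0.264  0.22   2.151  0.771  0.371 -1.218] F [-0.122  1.004 -0.213] gap 0.059778212727871496 gf 0.0
 world d [ 0.035 -0.082 -0.043]  shift units (tool now) [-1.74  -0.276  0.896]  (tool after turn) [-1.755 -0.338  0.843]  turn units [-0.274  0.009  0.069] deg 8.474029171133957
```

Emit:
send_rows(moves=[[60,[-0.25,-0.05,0],[0,0,0]],[60,[-0.25,-0.05,0],[0,0,0]],[60,[-0.25,-0.05,0],[0,0,0]],[60,[-0.25,-0.05,0],[0,0,0]],[60,[-0.25,-0.05,0],[0,0,0]],[60,[-0.25,-0.05,0.1],[0,0,0]],[60,[-0.25,0,0.2],[-0.09,0,0.02]],[60,[0,0,0.2],[-0.09,0,0.02]],[60,[0,0,0.2],[-0.09,0,0.02]],[60,[0,0,0.15],[0,0,0]],[60,[0,0,0],[0,0,0]]])

```text
time_s: 6.4
position: [0.5191, -0.0231, 0.2024]
eef_rot: [0.576, 0.743, 0.267, 0.211]
wrist_force: [0.2, -0.4, -0.5]
finger_gap: 0.0602
grasp_force: 0.0
```

```bash
python3 - <<'E'
from go import *
rel(Hd+.1*a,G)
rel(Hd,G)
E
```

```text
t 6.4 pos [ 0.519 -0.023  0.202] q [-0.521  0.394  2.208  1.574  0.459 -2.219] F [ 0.166 -0.449 -0.506] gap 0.06017960294297583 gf 0.0
 world d [ 0.     0.    -0.002]  shift units (tool now) [ 0.008 -0.017  0.036]  (tool after turn) [ 0.007 -0.017  0.036]  turn units [-0.005  0.007  0.009] deg 0.3788722178999816
t 6.4 pos [ 0.519 -0.023  0.202] q [-0.521  0.394  2.208  1.574  0.459 -2.219] F [ 0.166 -0.449 -0.506] gap 0.06017960294297583 gf 0.0
 world d [ 0.063  0.016 -0.079]  shift units (tool now) [ 0.015 -0.011  2.036]  (tool after turn) [ 0.007 -0.017  2.036]  turn units [-0.005  0.007  0.009] deg 0.3788722178999816
```

Emit:
send_rows(moves=[[60,[0,0,0.2],[0,0,0]],[60,[0,0,0.2],[0,0,0]],[60,[0,0,0.2],[0,0,0]],[60,[0,0,0.2],[0,0,0]],[60,[0,0,0.2],[0,0,0]],[60,[0,0,0.2],[0,0,0]],[60,[0,0,0.2],[0,0,0]],[60,[0,0,0.2],[0,0,0]],[60,[0,0,0.2],[0,0,0]],[60,[0,0,0.2],[0,0,0]],[60,[0,0,0],[0,0,0]]])

```text
time_s: 7.78
position: [0.5814, -0.0075, 0.1255]
eef_rot: [0.576, 0.743, 0.268, 0.211]
wrist_force: [-0.2, 0.2, 0.6]
finger_gap: 0.0599
grasp_force: 0.0
```

```bash
python3 - <<'E'
from go import *
rel(Hd,G)
s=snapshot("side");t=snapshot("top")
A=s["pixels"][130:330,180:380];B=t["pixels"][110:310,180:380]
cv2.imwrite("pics/z1.png",cv2.resize(cv2.hconcat([A,B]),(800,400),interpolation=cv2.INTER_CUBIC)[:,:,::-1])
E
```

```text
t 7.775 pos [ 0.581 -0.007  0.125] q [-0.405  0.625  2.118  1.993  0.438 -2.565] F [-0.237  0.193  0.599] gap 0.05986364093465394 gf 0.0
 world d [ 0.     0.001 -0.002]  shift units (tool now) [ 0.012 -0.011  0.032]  (tool after turn) [ 0.012 -0.011  0.032]  turn units [-0.005  0.007  0.006] deg 0.32398806772656064
```

View pics/z1.png

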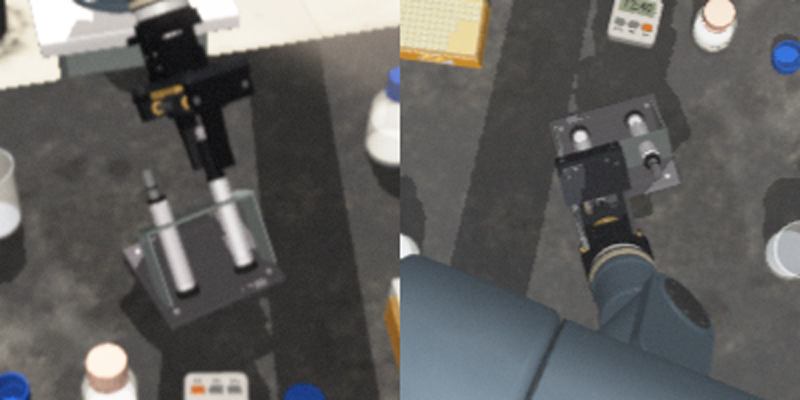

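The ribbed head lies between the two fingers (crop about 210,150 left), and the probe (155,190) is clear. Closing lightly.

Emit:
send_rows(moves=[[40,[0,0,0],[0,0,0]],[28,[0,0,0],[0,0,0]],[26,[0,0,0],[0,0,0]],[24,[0,0,0],[0,0,0]],[22,[0,0,0],[0,0,0]],[20,[0,0,0],[0,0,0]],[16,[0,0,0],[0,0,0]],[10,[0,0,0],[0,0,0]],[10,[0,0,0],[0,0,0]],[10,[0,0,0],[0,0,0]]], grip_force=12)

```text
time_s: 9.12
position: [0.5809, -0.0077, 0.1259]
eef_rot: [0.576, 0.743, 0.268, 0.211]
wrist_force: [-0.7, -0.7, 0.9]
finger_gap: 0.0195
grasp_force: 12.0
```

Emit:
send_rows(moves=[[10,[0,0,-0.05],[0,0,0]],[10,[0,0,-0.1],[0,0,0]],[10,[0,0,-0.1],[0,0,0]],[10,[0,0,-0.1],[0,0,0]],[10,[0,0,-0.1],[0,0,0]],[10,[0,0,0],[0,0,0]]])

```text
time_s: 9.88
position: [0.5669, -0.0112, 0.1438]
eef_rot: [0.576, 0.743, 0.268, 0.212]
wrist_force: [0.2, -0.2, -1.6]
finger_gap: 0.0191
grasp_force: 12.0
```

```bash
python3 - <<'E'
from go import *
rel(Hd+.118*a,G)
E
```

```text
t 9.875 pos [ 0.567 -0.011  0.144] q [-0.428  0.575  2.144  1.917  0.438 -2.505] F [ 0.227 -0.19  -1.591] gap 0.019085909414154553 gf 11.99984754435718
 world d [-0.059 -0.014  0.071]  shift units (tool now) [ 0.005 -0.021 -1.856]  (tool after turn) [ 0.014 -0.018 -1.856]  turn units [-0.003  0.009  0.006] deg 0.3467204738265542
```

Emit:
send_rows(moves=[[10,[0,0,-0.16],[0,0,0]],[10,[0,0,-0.16],[0,0,0]],[10,[0,0,-0.16],[0,0,0]],[10,[0,0,-0.16],[0,0,0]],[10,[0,0,-0.16],[0,0,0]],[10,[0,0,-0.16],[0,0,0]],[10,[0,0,-0.16],[0,0,0]],[10,[0,0,-0.16],[0,0,0]],[10,[0,0,-0.16],[0,0,0]],[10,[0,0,-0.16],[0,0,0]],[10,[0,0,-0.16],[0,0,0]],[10,[0,0,-0.16],[0,0,0]]])

```text
time_s: 11.38
position: [0.5068, -0.0259, 0.2174]
eef_rot: [0.576, 0.743, 0.268, 0.211]
wrist_force: [0.6, 1.0, -0.4]
finger_gap: 0.0191
grasp_force: 12.0
```

```bash
cat >> go.py <<'E'
D=pose(np.array([0,0,-1.]),np.array([np.cos(yaw),np.sin(yaw),0]))
B=np.array([.5046,-.259,.192])
E
python3 - <<'E'
from go import *
o=observe();p=np.array(o["position"])
rel(Hd+.118*a,G)
rel(p+[0,0,.08],D)
s=snapshot("side");t=snapshot("top")
A=s["pixels"][90:290,180:380];Bq=t["pixels"][110:310,180:380]
cv2.imwrite("pics/z2.png",cv2.resize(cv2.hconcat([A,Bq]),(800,400),interpolation=cv2.INTER_CUBIC)[:,:,::-1])
E
```

```text
t 11.375 pos [ 0.507 -0.026  0.217] q [-0.547  0.344  2.219  1.479  0.475 -2.135] F [ 0.57   0.994 -0.386] gap 0.01911201394793583 gf 11.999489057343453
 world d [ 0.001  0.    -0.003]  shift units (tool now) [ 0.002 -0.017  0.068]  (tool after turn) [ 0.002 -0.017  0.068]  turn units [-0.004  0.008  0.006] deg 0.3374555059327212
t 11.375 pos [ 0.507 -0.026  0.217] q [-0.547  0.344  2.219  1.479  0.475 -2.135] F [ 0.57   0.994 -0.386] gap 0.01911201394793583 gf 11.999489057343453
 world d [0.   0.   0.08]  shift units (tool now) [-0.009  1.026 -1.228]  (tool after turn) [ 0.   0.  -1.6]  turn units [1.329 0.01  0.003] deg 39.879369482695935
```

View pics/z2.png

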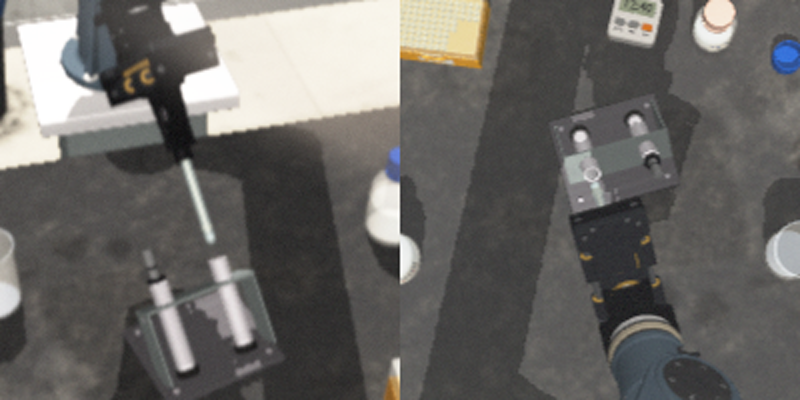

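Emit:
send_rows(moves=[[10,[0,0.17,-0.2],[0,0,0]],[10,[0,0.17,-0.2],[0,0,0]],[10,[0,0.17,-0.2],[0,0,0]],[10,[0,0.17,-0.2],[0,0,0]],[10,[0,0.17,-0.2],[0,0,0]],[10,[0,0.17,-0.2],[0,0,0]],[10,[0,0,0],[0,0,0]]])

```text
time_s: 12.35
position: [0.5081, -0.0254, 0.2965]
eef_rot: [0.576, 0.743, 0.268, 0.212]
wrist_force: [-0.5, 0.1, 0.7]
finger_gap: 0.0194
grasp_force: 12.0
```

Emit:
send_rows(moves=[[10,[0,0,0],[0.1,0,0]],[10,[0,0,0],[0.15,0,0]],[10,[0,0,0],[0.15,0,0]],[10,[0,0,0],[0.15,0,0]],[10,[0,0,0],[0.15,0,0]],[10,[0,0,0],[0.15,0,0]],[10,[0,0,0],[0.15,0,0]],[10,[0,0,0],[0.15,0,0]],[10,[0,0,0],[0.15,0,0]],[10,[0,0,0],[0,0,0]]])

```text
time_s: 13.6
position: [0.5085, -0.0248, 0.2946]
eef_rot: [0.613, 0.79, 0.005, 0.006]
wrist_force: [0.5, -0.1, 0.4]
finger_gap: 0.0198
grasp_force: 12.0
```

```bash
python3 - <<'E'
from go import *
rel(B+[0,0,.09],D)
E
```

```text
t 13.6 pos [ 0.508 -0.025  0.295] q [-0.271  0.3    1.662  0.005  1.165 -0.524] F [ 0.478 -0.111  0.388] gap 0.01980161498491414 gf 11.999908138532192
 world d [-0.004 -0.234 -0.013]  shift units (tool now) [-4.518 -1.242  0.25 ]  (tool after turn) [-4.52  -1.232  0.252]  turn units [0.029 0.007 0.003] deg 0.8872825230663991
```

Emit:
send_rows(moves=[[10,[-0.2,-0.05,0],[0.03,0,0]],[10,[-0.45,-0.12,0],[0,0,0]],[10,[-0.45,-0.12,0],[0,0,0]],[10,[-0.45,-0.12,0],[0,0,0]],[10,[-0.45,-0.12,0],[0,0,0]],[10,[-0.45,-0.12,0],[0,0,0]],[10,[-0.45,-0.12,0],[0,0,0]],[10,[-0.45,-0.12,0],[0,0,0]],[10,[-0.45,-0.12,0],[0,0,0]],[10,[-0.45,-0.12,0],[0,0,0]],[10,[-0.25,-0.1,0],[0,0,0]],[10,[0,0,0],[0,0,0]]])

```text
time_s: 15.1
position: [0.5035, -0.2595, 0.2968]
eef_rot: [0.614, 0.789, -0.002, 0.002]
wrist_force: [-0.2, -0.4, -1.7]
finger_gap: 0.0191
grasp_force: 12.0
```

```bash
python3 - <<'E'
from go import *
rel(B+[0,0,.09],D)
s=snapshot("side");t=snapshot("top");P=cloud(s)
m=(s["depth"]>0)&(abs(P[...,0]-B[0])<.06)&(abs(P[...,1]-B[1])<.05)&(P[...,2]>.1)&(P[...,2]<.235)
Q=P[m]
for lo in np.arange(.13,.235,.015):
    q=Q[(Q[:,2]>lo)&(Q[:,2]<lo+.015)]
    print(round(lo,3),len(q),q.mean(0) if len(q) else None)
print("zmin",np.sort(Q[:,2])[:5])
A=s["pixels"][90:290,80:280];Bq=t["pixels"][140:340,280:480]
cv2.imwrite("pics/z3.png",cv2.resize(cv2.hconcat([A,Bq]),(800,400),interpolation=cv2.INTER_CUBIC)[:,:,::-1])
E
```

```text
t 15.1 pos [ 0.503 -0.259  0.297] q [-0.671  0.386  1.517 -0.004  1.235 -0.918] F [-0.188 -0.364 -1.731] gap 0.019131174081428157 gf 11.999724749475718
 world d [ 0.001  0.    -0.015]  shift units (tool now) [0.005 0.024 0.295]  (tool after turn) [0.003 0.024 0.295]  turn units [-0.001  0.01  -0.004] deg 0.3108431545634674
0.13 0 None
0.145 0 None
0.16 13 [ 0.507 -0.259  0.172]
0.175 30 [ 0.507 -0.258  0.183]
0.19 28 [ 0.507 -0.259  0.197]
0.205 30 [ 0.507 -0.258  0.212]
0.22 34 [ 0.507 -0.259  0.228]
zmin [0.164 0.17  0.171 0.171 0.171]
```

View pics/z3.png

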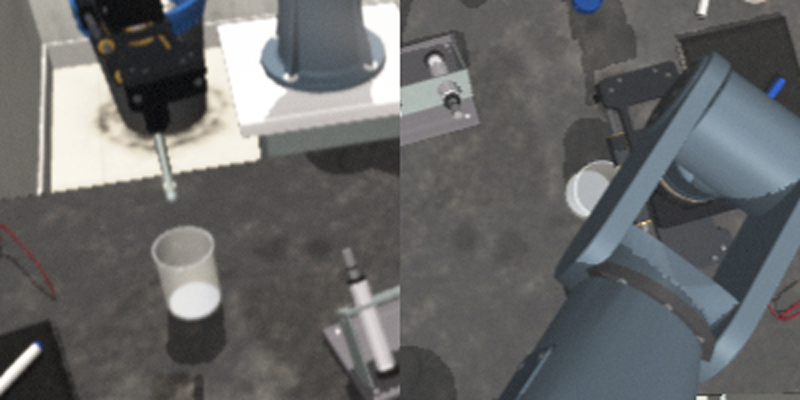

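The electrode hangs vertical above the beaker (tip near crop 170,197; rim centre about 185,245). Lowering.

Emit:
send_rows(moves=[[10,[0,0.02,0.1],[0,0,0]],[10,[0,0,0.2],[0,0,0]],[10,[0,0,0.2],[0,0,0]],[10,[0,0,0.2],[0,0,0]],[10,[0,0,0.2],[0,0,0]],[10,[0,0,0.2],[0,0,0]],[10,[0,0,0.2],[0,0,0]],[10,[0,0,0.2],[0,0,0]],[10,[0,0,0.2],[0,0,0]],[10,[0,0,0.2],[0,0,0]],[10,[0,0,0.2],[0,0,0]],[10,[0,0,0.05],[0,0,0]]])

```text
time_s: 16.7
position: [0.5044, -0.2586, 0.1885]
eef_rot: [0.614, 0.789, -0.002, 0.001]
wrist_force: [-0.4, 0.1, -0.7]
finger_gap: 0.0194
grasp_force: 12.0
```

Emit:
send_rows(moves=[[10,[0,0,0],[0,0,0]],[10,[0,0,0],[0,0,0]],[10,[0,0,0],[0,0,0]],[10,[0,0,0],[0,0,0]]])

```text
time_s: 17.2
position: [0.5049, -0.259, 0.1897]
eef_rot: [0.614, 0.789, -0.002, 0.002]
wrist_force: [-0.5, 0.9, -0.8]
finger_gap: 0.02
grasp_force: 12.0
```

```bash
python3 - <<'E'
from go import *
rel(B,D)
s=snapshot("side");P=cloud(s)
m=(s["depth"]>0)&(abs(P[...,0]-B[0])<.06)&(abs(P[...,1]-B[1])<.05)
for lo,hi in((.1,.12),(.12,.15)):
    q=P[m&(P[...,2]>lo)&(P[...,2]<hi)];print(lo,len(q),q.mean(0) if len(q) else 0)
T=P[m&(P[...,2]>.082)&(P[...,2]<.097)]
from scipy.optimize import least_squares
T=T[np.hypot(T[:,0]-.5046,T[:,1]+.259)>.025]
print("beaker",least_squares(lambda p:np.hypot(T[:,0]-p[0],T[:,1]-p[1])-.035,[.5046,-.259],loss="soft_l1",f_scale=.002).x)
A=s["pixels"][120:300,100:340]
cv2.imwrite("pics/z4.png",cv2.resize(A,(800,600),interpolation=cv2.INTER_CUBIC)[:,:,::-1])
E
```

```text
t 17.2 pos [ 0.505 -0.259  0.19 ] q [-0.669  0.515  1.634 -0.004  0.988 -0.916] F [-0.55   0.943 -0.826] gap 0.019991168859530523 gf 11.999934688210487
 world d [-0.    -0.     0.002]  shift units (tool now) [ 0.    -0.006 -0.045]  (tool after turn) [ 0.001 -0.006 -0.045]  turn units [ 0.     0.011 -0.001] deg 0.3394827901091454
0.1 35 [ 0.509 -0.258  0.11 ]
0.12 52 [ 0.509 -0.258  0.135]
beaker [ 0.504 -0.259]
```

View pics/z4.png

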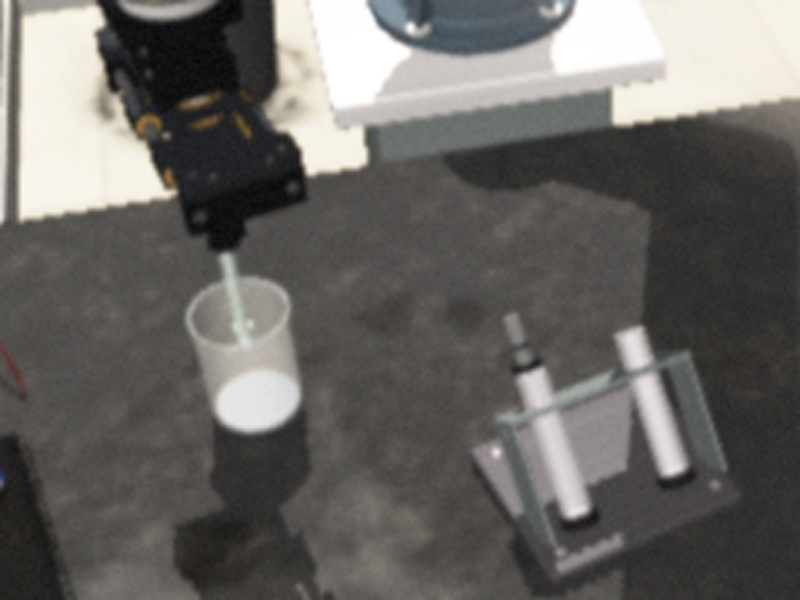

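The bulb (245,345) hangs inside the beaker mouth, central, about 32 mm below the rim. The probe still stands in its sleeve.

```bash
python3 -c "
from plant import *
print(job_done())"
```

```text
the job is handed in; nothing more can be done
None
```

The pH electrode is out of its sleeve and held upright over the beaker with a 12 N grip, its bulb near the centre and about 32 mm below the rim; the job was handed in at about 17 s, and no verdict came back.

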